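Close up the camp food tins for the night

ROBOT

A 6-joint arm with a two-finger parallel gripper is mounted at the origin on the work surface. World frame = base frame: x ahead of the robot, y to its left, z up, the work surface at z = 0. Lengths are in m, angles in rad, forces in N, time in s.
With the tool pointing down it reaches from about 0.35 to 0.85 m from the base axis. Payload 8.1 kg.
Tool frame: the origin (TCP) lies between the finger pads; the fingertips stand 11 mm ahead of it and the grasp point (between the pads) lies 8 mm behind it (tips_ahead is the z of the fingertips in the tool frame, in m); z points along the fingers, y is the line along which they close (so a half turn about z gives the same grasp; the last joint's range is limited). The gripper opens to 93 mm and grips with 3 to 60 N. Pads are 15 mm wide; open, the fingers measure 128 mm over their backs; the gripper's body (75 mm by 188 mm) begins 65 mm behind the grasp point.
Start: joints at [1.207, 0.13, 1.488, -0, 1.523, -0.085], TCP at [0.165, 0.577, 0.23] pointing down, gripper open.
Joint ranges: [-2.96, 2.96], [-0.89, 2.26], [0.02, 2.5], [-1.34, 4.48], [0, 2.73], [-2.66, 2.66]. Speed limits (rad/s): [2.39, 2.39, 2.79, 3.14, 3.14, 3.14].

INTERFACE

Orientations are given as a rotation vector (axis times angle).
In Python, from plant import read_state, read_camera, close_job, tips_ahead gives the robot as it stands. The module is installed in compiled form; this text tells all that it offers.
- The arm moves only by the tool move_arm, never from a script. Its argument "plan" is a list of rows, each a list of 7 numbers: the turn, a rotation vector about the tool's x, y, z in units of 6 degrees (1.0 is 6 degrees), then the shift along the tool's x, y, z in units of 25 mm (1.0 is 25 mm), then the finger opening in mm, from 0 to 93. A call has exactly 10 rows; each row shifts and turns the commanded pose from where the row before left it, along the tool's axes as they then stand; what a row does not reach is not made up. A row lasts 1/10 s, in which the tool goes at most 50 mm and 8.59 degrees, less where a joint would pass 70% of its speed; a pose out of reach is approached as far as the arm can. A call is refused whole if a number of a shift passes 1 or a number of a turn 1, either way. A call with a gripper value outside its range is refused whole. The fingers move at their own pace and stop on an object; "force" is the grip in N (left out, the last holds). Time passes only in rows, so rows that do not move let the fingers close, or fill a call up. It gives the time, the measured TCP pose, the force, the opening and the grip force at its end, in the units of the state.
- read_state(): the state, without advancing time (a new reading comes with each control period).
- read_camera(name): name is "scene" or "side" or "wrist"; returns a dict with "frame" (400x640x3 uint8, red, green, blue), "z_map" (400x640 float32, m along the optical axis (not along the pixel's ray), 0 where there is no reading), "fx", "fy", "cx", "cy" (pixels), "rvec" (rotation vector, rad) and "tvec" (3), from world to camera coordinates, as OpenCV has them. Camera axes: x right, y down, z forward; pixel columns grow to the right and rows downward; lengths in m; the calibration is good to about 2 mm. The wrist camera is an equidistant fisheye: a pixel r from the principal point sees the ray r / f radians off the axis. A picture is of the moment at which its call begins.
- close_job(): hands the job in; it is judged then, once.
The state is a dict: "t": time; "q": joint angles; "dq": joint speeds; "joint_torque": joint torques, N m; "tool_pos": TCP position; "orientation": TCP orientation; "force": force on the tool from outside, world axes, zero at the start; "wrist_torque": the same for the moment, N m; "opening": finger opening in m; "gripper_force": force on a finger pad.
Only numpy, scipy, OpenCV 4.12 (cv2) and the standard library are available. Lean on these libraries where they do the work, as an engineer would, in place of code of your own. Each camera call takes 0.05 s, during which the arm holds its last target. There are 200 camera calls.

TASK

The four food tins on the camp table have been left open for the ants. Close every tin with its own lid, the one of its shape and size, pressed or set fully down so that it sits level on the rim all round. Leave the tins, and the mug and pepper mill among them, standing where they are.

Things in the scene. Friction and masses are not known exactly. Their poses are not given: they have to be found in the camera images.
- tin_large: Large round food tin, bare steel, open, biscuits inside; outer diameter 100 mm, 100 mm tall, inner diameter 94. Loose, weighs about 0.4 to 0.6 kg; wall 3 mm. Origin: centre of its underside, on the table, z up; the rim is at z = 100 mm.
- tin_small: Small round food tin, bare steel, open, sugar cubes inside; outer diameter 72 mm, 80 mm tall, inner diameter 66. Loose, weighs about 0.4 to 0.6 kg; wall 3 mm. Origin: centre of its underside, on the table, z up; the rim is at z = 80 mm.
- tin_square: Square food tin, bare steel, open, square crackers inside; 86 x 86 mm outside, 90 mm tall, 80 x 80 inside; x and y axes along its sides. Loose, weighs about 0.4 to 0.6 kg; wall 3 mm. Origin: centre of its underside, on the table, z up; the rim is at z = 90 mm.
- tin_oblong: Oblong food tin, bare steel, open, wafer rolls inside; 114 mm (along its x axis) x 72 mm (along y) outside, 70 mm tall, 108 x 66 inside. Loose, weighs about 0.4 to 0.6 kg; wall 3 mm. Origin: centre of its underside, on the table, z up; the rim is at z = 70 mm.
- lid_large: Lid of the large round tin: steel disc of 108 mm diameter with a black knob. Below: dark tapered rubber plug 12 deep (it lies on this at the start), then a flange 4 thick, top at z = 16. Origin: centre of the plug's bottom, z up. Seated: origin 12 below the rim. 0.06 to 0.13 kg. Plug diameter 73 at the bottom, 89 at the flange. Central knob: cylinder of diameter 26, from z = 16 to 46 mm.
- lid_small: Lid of the small round tin: steel disc of 80 mm diameter with a black knob. Below: dark tapered rubber plug 12 deep (it lies on this at the start), then a flange 4 thick, top at z = 16. Origin: centre of the plug's bottom, z up. Seated: origin 12 below the rim. 0.06 to 0.13 kg. Plug diameter 45 at the bottom, 61 at the flange. Central knob: cylinder of diameter 22, from z = 16 to 46 mm.
- lid_square: Lid of the square tin: steel plate 94 x 94 mm, sides along x and y, with a black bar handle. Below: dark tapered rubber plug 12 deep (it lies on this at the start), then a flange 4 thick, top at z = 16. Origin: centre of the plug's bottom, z up. Seated: origin 12 below the rim. 0.06 to 0.13 kg. Plug 59 x 59 at the bottom, 75 x 75 at the flange. Handle: central bar along x, 46 long, 18 wide (along y), z = 26 to 46 mm. Fits in any quarter turn.
- lid_oblong: Lid of the oblong tin: steel plate 122 mm (along its x axis) x 80 mm (along y) with a black bar handle. Below: dark tapered rubber plug 12 deep (it lies on this at the start), then a flange 4 thick, top at z = 16. Origin: centre of the plug's bottom, z up. Seated: origin 12 below the rim. 0.06 to 0.13 kg. Plug 87 x 45 at the bottom, 103 x 61 at the flange. Handle: central bar along x, 56 long, 18 wide (along y), z = 26 to 46 mm. Fits either way round.
- mug: White mug standing among the tins, 72 mm in diameter, 75 mm tall, with an ear-shaped handle on its +y side. Not part of the job; leave it standing. Origin: centre of its underside, z up.
- mill: Dark wooden pepper mill standing among the tins, 48 mm in diameter at the foot, 100 mm tall. Not part of the job; leave it standing. Origin: centre of its underside, z up.
There are look-alikes about, which are no part of the job. What is shaped like the lid_small but red is not meant.

How it is judged:
At the end, for the whole second after the job is handed in: Every lid sits on the tin of its shape and size: centred within 8 mm, within 3 mm of its seated height, level within 0.06 rad, square and oblong ones in line within 0.12 rad. Tins upright, within 40 mm of where they stood; lids and tins at rest; mug and mill upright (horizontal distance between lid_large and tin_large below 0.008 m and z of lid_large in the frame of tin_large between 0.085 and 0.091 m and angle between each of lid_large, tin_large, lid_small, tin_small, lid_square, tin_square, lid_oblong, tin_oblong's own z axis and vertical below 0.06 rad and distance of each of tin_large, tin_small, tin_square, tin_oblong from where it was at the start of the episode below 0.04 m and linear speed of each of lid_large, tin_large, lid_small, tin_small, lid_square, tin_square, lid_oblong, tin_oblong below 0.02 m/s and horizontal distance between lid_small and tin_small below 0.008 m and z of lid_small in the frame of tin_small between 0.065 and 0.071 m and horizontal distance between lid_square and tin_square below 0.008 m and z of lid_square in the frame of tin_square between 0.075 and 0.081 m and horizontal distance between lid_oblong and tin_oblong below 0.008 m and z of lid_oblong in the frame of tin_oblong between 0.055 and 0.061 m and angle between the x axis of lid_oblong and the x axis of tin_oblong, either way round below 0.12 rad and (angle between the x axis of lid_square and the x axis of tin_square, either way round below 0.12 rad or angle between the x axis of lid_square and the y axis of tin_square, either way round below 0.12 rad) and angle between each of mug, mill's own z axis and vertical below 0.1 rad); the robot touches nothing.
It fails at once if the mug is knocked over or pushed away (tilted over 0.5 rad or moved over 50 mm) (angle between mug's own z axis and vertical above 0.5 rad or distance of mug from where it was at the start of the episode above 0.05 m).
It fails at once if the pepper mill is knocked over or pushed away (tilted over 0.5 rad or moved over 50 mm) (angle between mill's own z axis and vertical above 0.5 rad or distance of mill from where it was at the start of the episode above 0.05 m).
It also fails if it takes over 115 s, if anything falls off the work surface, if the arm or the gripper's body presses on something with over 40 N, if the wrist force passes 120 N, or if a joint passes its speed limit or range.

## Working session

There is one attempt and no reset: what is moved stays moved. The work goes in short steps, Python scripts to look and compute and a tool call to move; the robot and the scene stay as the last step left them, time stands still between calls to the robot, and variables do not carry over. Pictures are saved under pics/ and viewed, at most 14 in all, crops included, and the job is handed in when it is done.

Besides the shell and the picture viewer there is one more tool, called after ">>>" by a JSON object that holds its "api" and its "payload", one argument or row to a line. move_arm: Moves the arm, as the interface text tells. Its arguments: {"type":"object","properties":{"plan":{"type":"array","items":{"type":"array","items":{"type":"number"}}},"force":{"type":"number"}},"required":["plan"]}

```bash
mkdir -p pics
cat > h.py <<'E'
import numpy as np, cv2
from plant import read_state, read_camera
def pts(c):
    "world xyz map for pinhole camera"
    z=c["z_map"]; v,u=np.mgrid[:z.shape[0],:z.shape[1]]
    p=np.stack([(u-c["cx"])/c["fx"]*z,(v-c["cy"])/c["fy"]*z,z],-1)
    R=cv2.Rodrigues(np.array(c["rvec"],float))[0]
    w=(p-np.array(c["tvec"]).ravel())@R
    w[z==0]=np.nan
    return w
E
python3 - <<'E'
from h import *
s=read_state(); print({k:np.round(v,3) for k,v in s.items()})
for n in("scene","side"):
    c=read_camera(n); cv2.imwrite(f"pics/{n}0.png",c["frame"][:,:,::-1]); print(n,c["fx"],c["rvec"],c["tvec"])
    np.savez(n+"0.npz",w=pts(c),f=c["frame"])
E
```

```text
{'t': np.float64(0.0), 'q': array([ 1.207,  0.131,  1.489,  0.   ,  1.523, -0.085]), 'dq': array([-0.001, -0.002, -0.003,  0.001, -0.001, -0.002]), 'joint_torque': array([ 1.0000e-03, -5.5986e+01, -4.9175e+01,  7.7000e-02,  3.6000e-02,
       -0.0000e+00]), 'tool_pos': array([0.165, 0.576, 0.229]), 'orientation': array([-4.360e-01, -3.111e+00,  3.000e-03]), 'force': array([0.57 , 0.294, 0.838]), 'wrist_torque': array([-0.007, -0.036, -0.021]), 'gripper_force': np.float64(0.0), 'opening': np.float64(0.093)}
scene 469.1082392878006 [ 2.08754342  1.31053344 -0.51536743] [-0.23040345 -0.27563103  1.70205525]
side 507.2709099373533 [ 2.24078357 -0.85680365  0.35683408] [-0.34998612  0.26140142  1.08427033]
```

View pics/scene0.png

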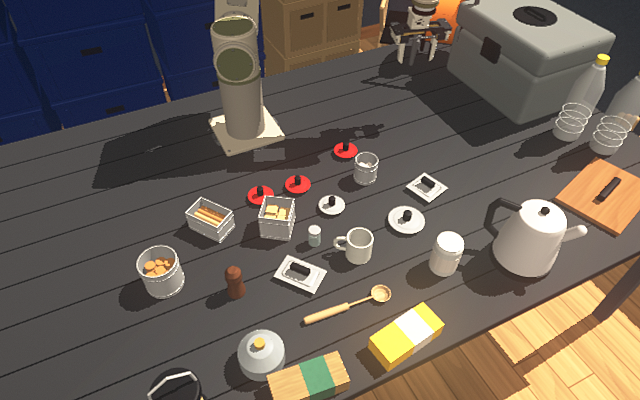

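View pics/side0.png

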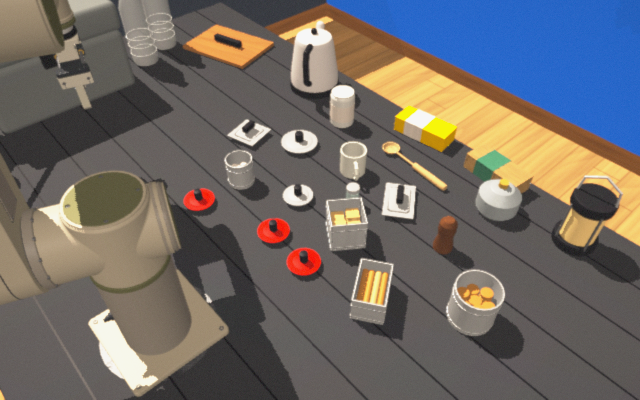

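Scene view: the tins are large (161,272), oblong (210,220), square (278,217) and small (366,168). The lids are small (332,205), large (406,220), square (427,187) and oblong (300,274). The mug is at (357,245), the mill at (234,282), a shaker at (314,236), and there are red decoys. Next I'll measure from the point clouds.

```bash
cat > m.py <<'E'
from h import *
A=np.load("scene0.npz")["w"]; B=np.load("side0.npz")["w"]
seeds=dict(tin_large=(161,272,.1),tin_oblong=(210,220,.07),tin_square=(278,217,.09),tin_small=(366,168,.08),
 lid_small=(332,205,.016),lid_large=(406,220,.016),lid_square=(427,187,.016),lid_oblong=(300,274,.016),mug=(357,245,.075),mill=(234,282,.1),shaker=(314,236,.05))
for n,(u,v,h) in seeds.items():
    s=np.nanmedian(A[v-3:v+4,u-3:u+4].reshape(-1,3),0)
    for tag,M in(("sc",A),("si",B),("both",None)):
        P=np.vstack([A.reshape(-1,3),B.reshape(-1,3)]) if M is None else M.reshape(-1,3)
        P=P[np.hypot(P[:,0]-s[0],P[:,1]-s[1])<.085]
        out=[]
        for lo,hi in ([(h-.006,h+.006)]+([(.036,.052)] if "lid" in n else [])):
            Q=P[(P[:,2]>lo)&(P[:,2]<hi)]
            if len(Q)<5: out.append(len(Q));continue
            q=(Q[:,:2]*1000).astype(np.float32); c=np.median(q,0)
            q=q[np.hypot(*(q-c).T)<75]
            r=cv2.minAreaRect(q)
            out.append((len(q),np.round(r[0],1),np.round(r[1],1),round(r[2],1),"bb",q.min(0).round(),q.max(0).round()))
        print(n,tag,s.round(3),*out)
E
python3 m.py
```

```text
tin_large sc [ 0.529 -0.423  0.062] (232, array([ 522.6, -423.1]), array([100.5,  99.6]), 52.0, 'bb', array([ 469., -472.], dtype=float32), array([ 574., -373.], dtype=float32))
tin_large si [ 0.529 -0.423  0.062] (339, array([ 520.4, -425. ]), array([101.1,  99.7]), 8.9, 'bb', array([ 469., -475.], dtype=float32), array([ 572., -375.], dtype=float32))
tin_large both [ 0.529 -0.423  0.062] (571, array([ 521.2, -424. ]), array([103.8, 100.5]), 46.2, 'bb', array([ 469., -475.], dtype=float32), array([ 574., -373.], dtype=float32))
tin_oblong sc [ 0.399 -0.253  0.047] (220, array([ 390.9, -250.1]), array([118.3,  74.9]), 34.7, 'bb', array([ 324., -312.], dtype=float32), array([ 457., -188.], dtype=float32))
tin_oblong si [ 0.399 -0.253  0.047] (302, array([ 389. , -252.8]), array([119.6,  72.7]), 34.7, 'bb', array([ 323., -314.], dtype=float32), array([ 455., -193.], dtype=float32))
tin_oblong both [ 0.399 -0.253  0.047] (522, array([ 389.4, -251.2]), array([122. ,  74.9]), 34.7, 'bb', array([ 323., -314.], dtype=float32), array([ 457., -188.], dtype=float32))
tin_square sc [ 0.488 -0.0
[... 5458 characters left out ...]
0.], dtype=float32))
mill both [ 0.651 -0.265  0.076] (231, array([ 630.6, -262.1]), array([35. , 32.6]), 47.3, 'bb', array([ 612., -279.], dtype=float32), array([ 649., -243.], dtype=float32))
shaker sc [ 0.586 -0.012  0.05 ] (54, array([578.6, -10.6]), array([142.6,  17.8]), 46.7, 'bb', array([526., -68.], dtype=float32), array([632.,  38.], dtype=float32))
shaker si [ 0.586 -0.012  0.05 ] (67, array([568.7,  -9.5]), array([143.3,  31.2]), 46.2, 'bb', array([530., -71.], dtype=float32), array([628.,  37.], dtype=float32))
shaker both [ 0.586 -0.012  0.05 ] (128, array([571.5,  -7.3]), array([147.3,  33.7]), 47.2, 'bb', array([511., -73.], dtype=float32), array([632.,  38.], dtype=float32))
```

```bash
cat >> h.py <<'E'
def wpts(c):
    "world xyz map for the equidistant wrist camera"
    z=c["z_map"]; v,u=np.mgrid[:z.shape[0],:z.shape[1]]
    a=(u-c["cx"])/c["fx"]; b=(v-c["cy"])/c["fy"]; r=np.hypot(a,b)+1e-9
    k=np.where(r<1.4,np.tan(np.minimum(r,1.4))/r,0); p=np.stack([a*k*z,b*k*z,z],-1)
    R=cv2.Rodrigues(np.array(c["rvec"],float))[0]; w=(p-np.array(c["tvec"]).ravel())@R
    w[(z==0)|(r>=1.4)]=np.nan
    return w
def go(x,y,z=None,yaw=None):
    "distance to a target (mm, closing direction in deg) in move units"
    s=read_state(); R=cv2.Rodrigues(np.array(s["orientation"],float))[0]; p=np.array(s["tool_pos"])
    d=R.T@(np.array([x/1000,y/1000,p[2] if z is None else z/1000])-p)/.025
    c=np.degrees(np.arctan2(R[1,1],R[0,1]))
    print("t %.1f"%s["t"],"pos",p.round(4),"yaw %.1f"%c,"q6 %.2f"%s["q"][5],"tilt",R[:,2].round(3),"F",np.round(s["force"],1),"open",round(float(s["opening"]),4))
    if yaw is not None: print("turn",round(-((yaw-c+90)%180-90)/6,2))
    print("shift units",d.round(2))
E
python3 - <<'E'
from h import *
A=np.load("scene0.npz")["w"]
for u,v in((448,240),(525,215),(404,60),(260,345)): print(np.nanmedian(A[v-3:v+4,u-3:u+4].reshape(-1,3),0).round(3))
P=A.reshape(-1,3);P=P[(P[:,2]>.09)&(P[:,0]>.3)&(P[:,0]<.85)&(abs(P[:,1])<.5)];print(P.max(0))
Q=P[P[:,2]>.11];print(len(Q),Q.min(0),Q.max(0))
go(538.5,405.5,32,106)
E
```

```text
[0.793 0.274 0.111]
[0.853 0.446 0.184]
[-0.14   0.781  0.003]
[ 0.845 -0.271  0.096]
[0.8499984  0.49912623 0.19214383]
1033 [ 0.768237   -0.48811525  0.11000435] [0.8499984  0.49912623 0.19214383]
t 0.1 pos [0.1649 0.5764 0.2287] yaw 74.0 q6 -0.09 tilt [-0.001 -0.002 -1.   ] F [-1.   0.   0.8] open 0.0931
turn -5.33
shift units [-16.25  -2.45   7.87]
```

>>> {"api": "move_arm", "payload": {
  "plan": [
    [0, 0, 0, -1, -0.25, 0, 93],
    [0, 0, 0, -1, -0.25, 0, 93],
    [0, 0, 0, -1, -0.25, 0, 93],
    [0, 0, 0, -1, -0.25, 0, 93],
    [0, 0, 0, -1, -0.25, 0, 93],
    [0, 0, 0, -1, -0.25, 0, 93],
    [0, 0, 0, -1, -0.25, 0, 93],
    [0, 0, 0, -1, -0.25, 0, 93],
    [0, 0, 0, -1, -0.25, 0, 93],
    [0, 0, 0, -1, -0.2, 0, 93]
  ],
  "force": 20
}}

```text
t: 1.1
tool_pos: [0.3892, 0.4483, 0.2291]
orientation: [-0.436, -3.111, 0.001]
force: [0.9, -0.1, -0.1]
opening: 0.0929
gripper_force: 0.0
```

>>> {"api": "move_arm", "payload": {
  "plan": [
    [0, 0, 0, -1, 0, 0, 60],
    [0, 0, 0, -1, 0, 0, 60],
    [0, 0, 0, -1, 0, 0, 60],
    [0, 0, 0, -1, 0, 0, 60],
    [0, 0, 0, -1, 0, 0, 60],
    [0, 0, 0, -1, 0, 0, 60],
    [0, 0, 0, -0.25, 0, 0, 60],
    [0, 0, -1, 0, 0, 0.5, 60],
    [0, 0, -1, 0, 0, 0.5, 60],
    [0, 0, -1, 0, 0, 1, 60]
  ]
}}

```text
t: 2.1
tool_pos: [0.5391, 0.4071, 0.181]
orientation: [-0.063, 3.139, 0.003]
force: [0.9, -0.2, -0.4]
opening: 0.0598
gripper_force: 0.0
```

>>> {"api": "move_arm", "payload": {
  "plan": [
    [0, 0, -1, 0, 0, 1, 60],
    [0, 0, -1, 0, 0, 1, 60],
    [0, 0, -0.3, 0, 0, 0.5, 60],
    [0, 0, 0, 0, 0, 0, 60],
    [0, 0, 0, 0, 0, 0, 60],
    [0, 0, 0, 0, 0, 0, 60],
    [0, 0, 0, 0, 0, 0, 60],
    [0, 0, 0, 0, 0, 0, 60],
    [0, 0, 0, 0, 0, 0, 60],
    [0, 0, 0, 0, 0, 0, 60]
  ]
}}

```text
t: 3.1
tool_pos: [0.5389, 0.4062, 0.1174]
orientation: [-0.432, 3.111, 0.0]
force: [-0.9, 0.3, -0.1]
opening: 0.0602
gripper_force: 0.0
```

Run:
```python
from h import *
go(538.5,405.5,32,106)
c=read_camera("wrist"); cv2.imwrite("pics/w1.png",c["frame"][:,:,::-1])
P=wpts(c).reshape(-1,3); P=P[np.hypot(P[:,0]-.5385,P[:,1]-.4055)<.075]
for lo,hi in((.008,.022),(.038,.052)):
    q=(P[(P[:,2]>lo)&(P[:,2]<hi)][:,:2]*1000).astype(np.float32); print(len(q),cv2.minAreaRect(q) if len(q) else 0)
```

```text
t 3.1 pos [0.5389 0.4062 0.1174] yaw 105.8 q6 -1.28 tilt [ 0.  0. -1.] F [-0.9  0.3 -0.1] open 0.0602
turn -0.03
shift units [ 0.03 -0.02  3.42]
9902 ((537.1397705078125, 408.46435546875), (93.64459991455078, 94.9195785522461), 15.950267791748047)
1313 ((536.4121704101562, 407.9540100097656), (45.019020080566406, 17.2835636138916), 15.840576171875)
```

View pics/w1.png

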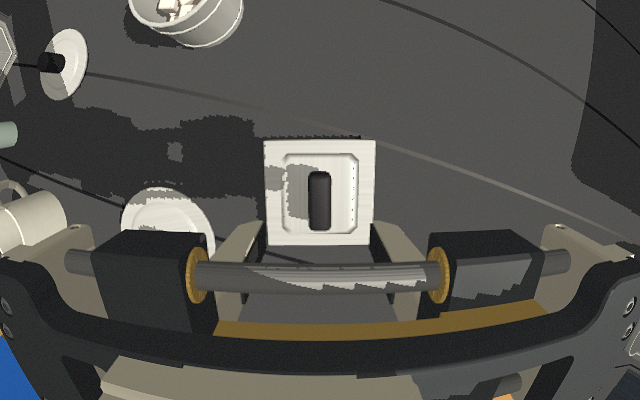

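The wrist view shows the square lid at (319,200) lying squarely between the fingers, with its size and the 16° angle confirmed. I'll descend and grip.

>>> {"api": "move_arm", "payload": {
  "plan": [
    [0, 0, 0, 0.05, 0.06, 1, 60],
    [0, 0, 0, 0, 0, 1, 60],
    [0, 0, 0, 0, 0, 1, 60],
    [0, 0, 0, 0, 0, 0.42, 60],
    [0, 0, 0, 0, 0, 0, 60],
    [0, 0, 0, 0, 0, 0, 0],
    [0, 0, 0, 0, 0, 0, 0],
    [0, 0, 0, 0, 0, 0, 0],
    [0, 0, 0, 0, 0, 0, 0],
    [0, 0, 0, 0, 0, 0, 0]
  ],
  "force": 20
}}

```text
t: 4.15
tool_pos: [0.5374, 0.4074, 0.0322]
orientation: [-0.433, 3.111, 0.001]
force: [0.6, 0.3, -0.8]
opening: 0.0245
gripper_force: 0.0
```

>>> {"api": "move_arm", "payload": {
  "plan": [
    [0, 0, 0, 0, 0, 0, 0],
    [0, 0, 0, 0, 0, 0, 0],
    [0, 0, 0, 0, 0, -0.5, 0],
    [0, 0, 0, 0, 0, -1, 0],
    [0, 0, 0, 0, 0, -1, 0],
    [0, 0, 0, 0, 0, -1, 0],
    [0, 0, 0, 0, 0, -1, 0],
    [0, 0, 0, 0, 0, -1, 0],
    [0, 0, 0, 0, 0, -1, 0],
    [0, 0, 0, 0, 0, -0.5, 0]
  ]
}}

```text
t: 5.15
tool_pos: [0.5381, 0.4078, 0.2104]
orientation: [-0.432, 3.108, 0.003]
force: [0.4, -0.1, -0.5]
opening: 0.018
gripper_force: 20.0
```

Run:
```python
from h import *
go(477,-78,None,145.5); go(477,-78,None,55.5)
```

```text
t 5.2 pos [0.5381 0.4078 0.2104] yaw 105.8 q6 -1.27 tilt [ 0.003  0.002 -1.   ] F [ 0.4 -0.1 -0.5] open 0.018
turn -6.61
shift units [  7.65 -18.03  -0.05]
t 5.2 pos [0.5381 0.4078 0.2104] yaw 105.8 q6 -1.27 tilt [ 0.003  0.002 -1.   ] F [ 0.4 -0.1 -0.5] open 0.018
turn 8.39
shift units [  7.65 -18.03  -0.05]
```

>>> {"api": "move_arm", "payload": {
  "plan": [
    [0, 0, 0, 0.4, -1, 0, 0],
    [0, 0, 0, 0.4, -1, 0, 0],
    [0, 0, 0, 0.4, -1, 0, 0],
    [0, 0, 0, 0.4, -1, 0, 0],
    [0, 0, 0, 0.4, -1, 0, 0],
    [0, 0, 0, 0.4, -1, 0, 0],
    [0, 0, 0, 0.4, -1, 0, 0],
    [0, 0, 0, 0.4, -1, 0, 0],
    [0, 0, 0, 0.4, -1, 0, 0],
    [0, 0, 0, 0.4, -1, 0, 0]
  ]
}}

```text
t: 6.15
tool_pos: [0.5086, 0.1384, 0.2064]
orientation: [0.432, -3.111, 0.0]
force: [0.3, -0.6, -1.1]
opening: 0.0177
gripper_force: 20.0
```

>>> {"api": "move_arm", "payload": {
  "plan": [
    [0, 0, 0, 0.45, -1, 0, 0],
    [0, 0, 0, 0.45, -1, 0, 0],
    [0, 0, 0, 0.45, -1, 0, 0],
    [0, 0, 0, 0.45, -1, 0, 0],
    [0, 0, 0, 0.45, -1, 0, 0],
    [0, 0, 0, 0.45, -1, 0, 0],
    [0, 0, 0, 0.45, -1, 0, 0],
    [0, 0, 0, 0.5, -1, 0, 0],
    [0, 0, 1, 0, 0, 0, 0],
    [0, 0, 1, 0, 0, 0, 0]
  ]
}}

```text
t: 7.15
tool_pos: [0.4754, -0.0788, 0.2065]
orientation: [0.095, -3.14, -0.0]
force: [0.3, -0.0, -1.7]
opening: 0.0177
gripper_force: 20.0
```

>>> {"api": "move_arm", "payload": {
  "plan": [
    [0, 0, 1, 0, 0, 0, 0],
    [0, 0, 1, 0, 0, 0, 0],
    [0, 0, 1, 0, 0, 0, 0],
    [0, 0, 1, 0, 0, 0, 0],
    [0, 0, 1, 0, 0, 0, 0],
    [0, 0, 1, 0, 0, 0, 0],
    [0, 0, 0.4, 0, 0, 0, 0],
    [0, 0, 0, 0, 0, 0, 0],
    [0, 0, 0, 0, 0, 0, 0],
    [0, 0, 0, 0, 0, 0, 0]
  ]
}}

```text
t: 8.15
tool_pos: [0.4758, -0.0778, 0.2066]
orientation: [-0.932, -3.0, 0.0]
force: [-0.3, -0.5, -1.1]
opening: 0.0181
gripper_force: 20.0
```

```bash
cat >> h.py <<'E'
def rects(bands,x,y,r,cams=("wrist","scene","side")):
    "min-area rectangle of the points in each height band around (x,y) mm, per camera"
    for n in cams:
        c=read_camera(n); P=(wpts if n=="wrist" else pts)(c).reshape(-1,3)*1000
        P=P[np.hypot(P[:,0]-x,P[:,1]-y)<r]
        for lo,hi in bands:
            q=P[(P[:,2]>lo)&(P[:,2]<hi)][:,:2].astype(np.float32)
            if len(q)>4:
                k=cv2.minAreaRect(q); print(n,(lo,hi),len(q),np.round(k[0],1),np.round(k[1],1),round(k[2],1))
        cv2.imwrite(f"pics/{n}_{read_state()['t']:.1f}.png",c["frame"][:,:,::-1])
E
python3 - <<'E'
from h import *
go(477,-78,110,55.5)
rects([(84,95),(188,202)],477,-78,72)
E
```

```text
t 8.2 pos [ 0.4758 -0.0778  0.2066] yaw 55.5 q6 -1.24 tilt [-0.  0. -1.] F [-0.3 -0.5 -1.1] open 0.0181
turn -0.0
shift units [-0.04  0.02  3.86]
wrist (84, 95) 418 [443.6 -52.2] [85.4  6.2] 55.4
wrist (188, 202) 11686 [475.5 -76.7] [94.6 94.7] 55.4
scene (84, 95) 193 [477.6 -75.9] [86.2 91.8] 54.4
scene (188, 202) 638 [477.  -76.6] [93.5 98.1] 55.9
side (84, 95) 241 [476.5 -78.5] [93.6 86.4] 55.1
side (188, 202) 820 [475.3 -79.7] [94.7 94.3] 54.9
```

>>> {"api": "move_arm", "payload": {
  "plan": [
    [0, 0, 0, 0, 0.06, 0.6, 0],
    [0, 0, 0, 0, 0, 0.6, 0],
    [0, 0, 0, 0, 0, 0.6, 0],
    [0, 0, 0, 0, 0, 0.6, 0],
    [0, 0, 0, 0, 0, 0.6, 0],
    [0, 0, 0, 0, 0, 0.4, 0],
    [0, 0, 0, 0, 0, 0.2, 0],
    [0, 0, 0, 0, 0, 0.2, 0],
    [0, 0, 0, 0, 0, 0.05, 0],
    [0, 0, 0, 0, 0, 0, 0]
  ]
}}

```text
t: 9.3
tool_pos: [0.477, -0.0767, 0.1107]
orientation: [0.933, 2.999, 0.0]
force: [-0.6, -0.2, -1.0]
opening: 0.0174
gripper_force: 20.0
```

Run:
```python
from h import *
go(477,-78,110,55.5)
```

```text
t 9.3 pos [ 0.477  -0.0767  0.1107] yaw 55.4 q6 -1.23 tilt [ 0.001 -0.    -1.   ] F [-0.6 -0.2 -1. ] open 0.0174
turn -0.01
shift units [-0.03 -0.04  0.03]
```

>>> {"api": "move_arm", "payload": {
  "plan": [
    [0, 0, 0, 0, 0, 0.06, 0],
    [0, 0, 0, 0, 0, 0.04, 0],
    [0, 0, 0, 0, 0, 0, 0],
    [0, 0, 0, 0, 0, 0, 50],
    [0, 0, 0, 0, 0, 0, 50],
    [0, 0, 0, 0, 0, 0, 50],
    [0, 0, 0, 0, 0, -0.4, 50],
    [0, 0, 0, 0, 0, -1, 50],
    [0, 0, 0, 0, 0, -1, 50],
    [0, 0, 0, 0, 0, -1, 50]
  ]
}}

```text
t: 10.3
tool_pos: [0.4767, -0.0766, 0.1944]
orientation: [0.933, 3.0, 0.0]
force: [0.5, 0.1, 0.1]
opening: 0.05
gripper_force: 0.0
```

Run:
```python
from h import *
go(474.5,101.2,32,90)
c=read_camera("wrist"); w=wpts(c).reshape(-1,3)*1000
w=w[(np.hypot(w[:,0]-477,w[:,1]+77)<70)&(w[:,2]>88)&(w[:,2]<102)]
A=np.c_[w[:,:2]-[477,-77],np.ones(len(w))]; k=np.linalg.lstsq(A,w[:,2],rcond=None)[0]; print("plane",len(w),k.round(4))
print(cv2.minAreaRect(w[:,:2].astype(np.float32)))
rects([(15,22),(36,52)],474.5,101,60,("wrist",))
```

```text
t 10.3 pos [ 0.4767 -0.0766  0.1944] yaw 55.4 q6 -1.23 tilt [ 0. -0. -1.] F [0.5 0.1 0.1] open 0.05
turn -5.76
shift units [4.11 5.81 6.5 ]
plane 9539 [ 4.7000e-03 -1.0000e-04  9.5736e+01]
((476.69952392578125, -75.20294189453125), (94.24745178222656, 93.44639587402344), 55.590003967285156)
wrist (15, 22) 2871 [473.9 103.6] [79.  78.8] 58.0
wrist (36, 52) 330 [473.7 102.9] [20.9 20.6] 16.8
```

>>> {"api": "move_arm", "payload": {
  "plan": [
    [0, 0, 0, 0.69, 0.97, 0, 50],
    [0, 0, 0, 0.69, 0.97, 0, 50],
    [0, 0, 0, 0.69, 0.97, 0, 50],
    [0, 0, 0, 0.69, 0.97, 0, 50],
    [0, 0, 0, 0.69, 0.97, 0, 50],
    [0, 0, 0, 0.7, 0.98, 0, 50],
    [0, 0, 0, 0, 0, 1, 50],
    [0, 0, 0, 0, 0, 1, 50],
    [0, 0, 0, 0, 0, 1, 50],
    [0, 0, 0, 0, 0, 1, 50]
  ]
}}

```text
t: 11.4
tool_pos: [0.4737, 0.1024, 0.0917]
orientation: [-0.933, -3.0, 0.0]
force: [-0.2, -0.2, -0.0]
opening: 0.0499
gripper_force: 0.0
```

>>> {"api": "move_arm", "payload": {
  "plan": [
    [0, 0, 0, 0, 0, 1, 50],
    [0, 0, 0, 0, 0, 1, 50],
    [0, 0, 0, 0, 0, 0.5, 50],
    [0, 0, 0, 0, 0, 0, 50],
    [0, 0, 0, 0, 0, 0, 0],
    [0, 0, 0, 0, 0, 0, 0],
    [0, 0, 0, 0, 0, 0, 0],
    [0, 0, 0, 0, 0, 0, 0],
    [0, 0, 0, 0, 0, 0, 0],
    [0, 0, 0, 0, 0, 0, 0]
  ]
}}

```text
t: 12.4
tool_pos: [0.4744, 0.1023, 0.0309]
orientation: [0.933, 2.999, 0.0]
force: [-0.5, -0.3, 2.9]
opening: 0.0215
gripper_force: 20.0
```

>>> {"api": "move_arm", "payload": {
  "plan": [
    [0, 0, 0, 0, 0, 0, 0],
    [0, 0, 0, 0, 0, -0.5, 0],
    [0, 0, 0, 0, 0, -1, 0],
    [0, 0, 0, 0, 0, -1, 0],
    [0, 0, 0, 0, 0, -1, 0],
    [0, 0, 0, 0, 0, -1, 0],
    [0, 0, 0, 0, 0, -1, 0],
    [0, 0, 0, 0, 0, -0.5, 0],
    [0, 0, 0, 0, 0, 0, 0],
    [0, 0, 0, 0, 0, 0, 0]
  ]
}}

```text
t: 13.4
tool_pos: [0.4737, 0.1023, 0.1796]
orientation: [-0.933, -2.999, 0.0]
force: [-1.0, 0.7, -1.9]
opening: 0.0215
gripper_force: 20.0
```

Run:
```python
from h import *
go(403.8,260)
```

```text
t 13.4 pos [0.4737 0.1023 0.1796] yaw 55.4 q6 -0.86 tilt [-0.001 -0.    -1.   ] F [-1.   0.7 -1.9] open 0.0215
shift units [5.88 3.61 0.  ]
```

>>> {"api": "move_arm", "payload": {
  "plan": [
    [0, 0, 0, 0.98, 0.6, 0, 0],
    [0, 0, 0, 0.98, 0.6, 0, 0],
    [0, 0, 0, 0.98, 0.6, 0, 0],
    [0, 0, 0, 0.98, 0.6, 0, 0],
    [0, 0, 0, 0.98, 0.6, 0, 0],
    [0, 0, 0, 0.98, 0.6, 0, 0],
    [0, 0, 0, 0, 0, 0.5, 0],
    [0, 0, 0, 0, 0, 0.5, 0],
    [0, 0, 0, 0, 0, 0, 0],
    [0, 0, 0, 0, 0, 0, 0]
  ]
}}

```text
t: 14.4
tool_pos: [0.4037, 0.2586, 0.154]
orientation: [-0.935, -2.997, 0.003]
force: [0.2, -0.0, -1.3]
opening: 0.022
gripper_force: 20.0
```

Run:
```python
from h import *
go(403.8,260,99)
rects([(74,85),(134,148)],403.8,260,52)
```

```text
t 14.4 pos [0.4037 0.2586 0.154 ] yaw 55.4 q6 -0.50 tilt [-0.002 -0.001 -1.   ] F [ 0.2 -0.  -1.3] open 0.022
shift units [0.03 0.06 2.2 ]
wrist (74, 85) 364 [380.1 280.6] [57.  14.8] 51.4
wrist (134, 148) 6497 [394.7 263.9] [72.6 62.4] 89.0
scene (74, 85) 91 [408.2 260.1] [69.3 71.5] 56.3
scene (134, 148) 232 [413.1 254.4] [78.5 66.9] 52.3
side (74, 85) 130 [402.2 257.4] [71.3 71.4] 56.4
side (134, 148) 395 [403.7 255.6] [79.1 77.7] 79.6
```

```bash
cat >> h.py <<'E'
def plane(x,y,z,r,dz=15,cams=("wrist","scene","side")):
    "robust plane and extent of a lid top near (x,y,z) mm"
    for n in cams:
        c=read_camera(n); w=(wpts if n=="wrist" else pts)(c).reshape(-1,3)*1000
        w=w[(np.hypot(w[:,0]-x,w[:,1]-y)<r)&(abs(w[:,2]-z)<dz)]
        for _ in range(6):
            A=np.c_[w[:,:2]-[x,y],np.ones(len(w))]; k=np.linalg.lstsq(A,w[:,2],rcond=None)[0]; e=w[:,2]-A@k; w=w[abs(e)<max(2.5,2*e.std())]
        b=cv2.minAreaRect(w[:,:2].astype(np.float32)); print(n,len(w),"plane",k.round(3),np.round(b[0],1),np.round(b[1],1),round(b[2],1))
E
python3 - <<'E'
from h import *
plane(403.8,260,138,50)
E
```

```text
wrist 6168 plane [ 3.90000e-02 -2.50000e-02  1.43261e+02] [398.1 267.5] [72.8 62.5] 21.3
scene 196 plane [1.00000e-02 5.00000e-03 1.42524e+02] [412.3 257.7] [75.9 67.9] 60.3
side 352 plane [7.00000e-03 2.00000e-03 1.41071e+02] [400.8 254.7] [72.2 76.8] 50.9
```

```bash
ls pics; cp pics/wrist_14.4.png pics/w2.png; python3 -c "
import cv2;a=cv2.imread('pics/scene_14.5.png');a=cv2.imread('pics/scene_14.4.png') if a is None else a
cv2.imwrite('pics/s2.png',cv2.resize(a[90:260,260:460],None,fx=3,fy=3))"
```

```text
scene0.png
scene_14.5.png
scene_8.2.png
side0.png
side_14.6.png
side_8.3.png
w1.png
wrist_10.4.png
wrist_14.4.png
wrist_8.2.png
```

View pics/w2.png

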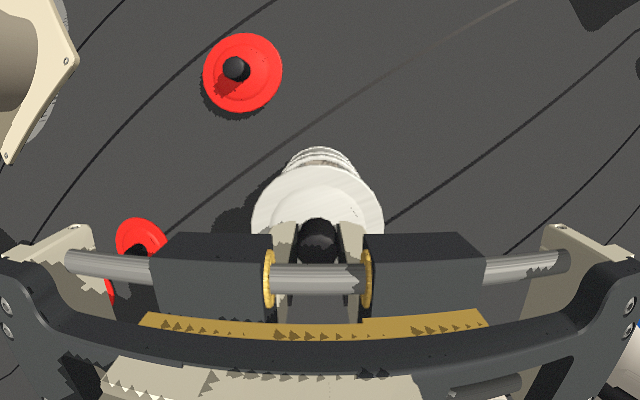

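View pics/s2.png

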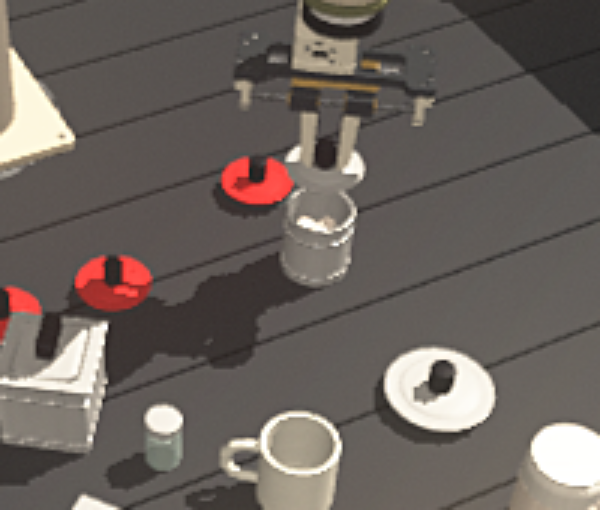

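The wrist view shows the small lid at (318,205) held over its tin, and the scene crop agrees. Both are aligned, so I'll lower.

>>> {"api": "move_arm", "payload": {
  "plan": [
    [0, 0, 0, 0.03, 0.06, 0.5, 0],
    [0, 0, 0, 0, 0, 0.5, 0],
    [0, 0, 0, 0, 0, 0.4, 0],
    [0, 0, 0, 0, 0, 0.3, 0],
    [0, 0, 0, 0, 0, 0.2, 0],
    [0, 0, 0, 0, 0, 0.2, 0],
    [0, 0, 0, 0, 0, 0.1, 0],
    [0, 0, 0, 0, 0, 0, 0],
    [0, 0, 0, 0, 0, 0, 0],
    [0, 0, 0, 0, 0, 0, 0]
  ]
}}

```text
t: 15.7
tool_pos: [0.4046, 0.2616, 0.1008]
orientation: [0.933, 2.999, 0.001]
force: [-1.2, -0.0, -1.6]
opening: 0.0215
gripper_force: 20.0
```

>>> {"api": "move_arm", "payload": {
  "plan": [
    [0, 0, 0, 0, 0, 0.06, 0],
    [0, 0, 0, 0, 0, 0.04, 0],
    [0, 0, 0, 0, 0, 0, 0],
    [0, 0, 0, 0, 0, 0, 50],
    [0, 0, 0, 0, 0, 0, 50],
    [0, 0, 0, 0, 0, 0, 50],
    [0, 0, 0, 0, 0, -0.4, 50],
    [0, 0, 0, 0, 0, -1, 50],
    [0, 0, 0, 0, 0, -1, 50],
    [0, 0, 0, 0, 0, -1, 50]
  ]
}}

```text
t: 16.7
tool_pos: [0.4042, 0.2614, 0.1844]
orientation: [0.934, 3.0, 0.0]
force: [0.4, 0.6, 0.4]
opening: 0.0498
gripper_force: 0.0
```

Run:
```python
from h import *
plane(404,260,84,50,8)
go(624,272)
rects([(13,22),(36,52)],624,272,70,("wrist",))
```

```text
wrist 5591 plane [0.000e+00 1.000e-03 8.557e+01] [404.6 263.5] [77.7 79.1] 54.6
scene 262 plane [-3.0000e-03 -9.0000e-03  8.5633e+01] [405.9 263.1] [77.2 76.7] 10.8
side 361 plane [-9.0000e-03  1.0000e-03  8.3997e+01] [403.8 258.5] [81.5 77.1] 56.4
t 16.9 pos [0.4058 0.2622 0.1857] yaw 55.4 q6 -0.50 tilt [ 0.004  0.002 -1.   ] F [ 0.4  0.6 -0.2] open 0.05
shift units [-6.96  5.28  0.04]
wrist (13, 22) 78 [596.2 231.2] [ 8.3 27.3] 75.6
```

The small lid is level at its seated height. Next is the large lid.

>>> {"api": "move_arm", "payload": {
  "plan": [
    [0, 0, 0, -0.99, 0.76, 0, 55],
    [0, 0, 0, -0.99, 0.76, 0, 55],
    [0, 0, 0, -0.99, 0.76, 0, 55],
    [0, 0, 0, -0.99, 0.76, 0, 55],
    [0, 0, 0, -0.99, 0.76, 0, 55],
    [0, 0, 0, -1, 0.76, 0, 55],
    [0, 0, 0, -1, 0.76, 0, 55],
    [0, 0, 0, 0, 0, 1, 55],
    [0, 0, 0, 0, 0, 1, 55],
    [0, 0, 0, 0, 0, 0.5, 55]
  ]
}}

```text
t: 17.9
tool_pos: [0.6206, 0.2714, 0.1155]
orientation: [-0.932, -2.995, 0.006]
force: [-0.6, 1.2, -1.4]
opening: 0.0551
gripper_force: 0.0
```

Run:
```python
from h import *
rects([(10,22),(38,52)],624,273,65,("wrist",))
go(624.2,273,31.5)
```

```text
wrist (10, 22) 10667 [623.3 274.9] [106.4 106.8] 55.6
wrist (38, 52) 856 [623.1 276. ] [24.6 25.1] 56.3
t 17.9 pos [0.6198 0.2712 0.1141] yaw 55.4 q6 -0.63 tilt [-0.008 -0.003 -1.   ] F [-1.6 -0.4 -2.3] open 0.0552
shift units [-0.12  0.18  3.3 ]
```

>>> {"api": "move_arm", "payload": {
  "plan": [
    [0, 0, 0, 0, 0, 0, 55],
    [0, 0, 0, 0, 0, 0, 55],
    [0, 0, 0, 0, 0, 0, 55],
    [0, 0, 0, 0, 0, 0, 55],
    [0, 0, 0, 0, 0, 0, 55],
    [0, 0, 0, 0, 0, 0, 55],
    [0, 0, 0, 0, 0, 0, 55],
    [0, 0, 0, 0, 0, 0, 55],
    [0, 0, 0, 0, 0, 0, 55],
    [0, 0, 0, 0, 0, 0, 55]
  ]
}}

```text
t: 18.95
tool_pos: [0.6229, 0.2723, 0.1203]
orientation: [-0.934, -3.0, 0.0]
force: [0.4, 0.2, -0.2]
opening: 0.0551
gripper_force: 0.0
```

```bash
python3 -c "
from h import *
go(623.8,273.5,31.5)"
```

```text
t 18.9 pos [0.6229 0.2723 0.1203] yaw 55.4 q6 -0.63 tilt [-0. -0. -1.] F [ 0.4  0.2 -0.2] open 0.0551
shift units [-0.    0.06  3.55]
```

>>> {"api": "move_arm", "payload": {
  "plan": [
    [0, 0, 0, 0, 0.06, 1, 55],
    [0, 0, 0, 0, 0, 1, 55],
    [0, 0, 0, 0, 0, 1, 55],
    [0, 0, 0, 0, 0, 0.53, 55],
    [0, 0, 0, 0, 0, 0, 55],
    [0, 0, 0, 0, 0, 0, 0],
    [0, 0, 0, 0, 0, 0, 0],
    [0, 0, 0, 0, 0, 0, 0],
    [0, 0, 0, 0, 0, 0, 0],
    [0, 0, 0, 0, 0, 0, 0]
  ],
  "force": 25
}}

```text
t: 19.95
tool_pos: [0.6243, 0.2738, 0.0332]
orientation: [0.933, 2.999, 0.001]
force: [-1.0, -0.5, 4.2]
opening: 0.0257
gripper_force: 25.0
```

>>> {"api": "move_arm", "payload": {
  "plan": [
    [0, 0, 0, 0, 0, 0, 0],
    [0, 0, 0, 0, 0, -0.4, 0],
    [0, 0, 0, 0, 0, -0.9, 0],
    [0, 0, 0, 0, 0, -1, 0],
    [0, 0, 0, 0, 0, -1, 0],
    [0, 0, 0, 0, 0, -1, 0],
    [0, 0, 0, 0, 0, -1, 0],
    [0, 0, 0, 0, 0, -1, 0],
    [0, 0, 0, 0, 0, -0.5, 0],
    [0, 0, 0, 0, 0, 0, 0]
  ]
}}

```text
t: 20.95
tool_pos: [0.6249, 0.2741, 0.2049]
orientation: [0.933, 2.996, 0.004]
force: [-0.6, 0.5, -1.3]
opening: 0.0253
gripper_force: 25.0
```

```bash
python3 -c "
from h import *
go(521.5,-424)"
```

```text
t 20.9 pos [0.6249 0.2741 0.2049] yaw 55.4 q6 -0.63 tilt [ 0.004  0.001 -1.   ] F [-0.6  0.5 -1.3] open 0.0253
shift units [-12.44 -25.34  -0.06]
```

>>> {"api": "move_arm", "payload": {
  "plan": [
    [0, 0, 0, -0.48, -0.97, 0, 0],
    [0, 0, 0, -0.48, -0.97, 0, 0],
    [0, 0, 0, -0.48, -0.97, 0, 0],
    [0, 0, 0, -0.48, -0.97, 0, 0],
    [0, 0, 0, -0.48, -0.97, 0, 0],
    [0, 0, 0, -0.48, -0.97, 0, 0],
    [0, 0, 0, -0.48, -0.97, 0, 0],
    [0, 0, 0, -0.48, -0.97, 0, 0],
    [0, 0, 0, -0.48, -0.97, 0, 0],
    [0, 0, 0, -0.48, -0.97, 0, 0]
  ]
}}

```text
t: 21.95
tool_pos: [0.5836, 0.0049, 0.2]
orientation: [-0.933, -2.997, 0.001]
force: [0.1, -0.1, -0.7]
opening: 0.0251
gripper_force: 25.0
```

>>> {"api": "move_arm", "payload": {
  "plan": [
    [0, 0, 0, -0.48, -0.97, 0, 0],
    [0, 0, 0, -0.48, -0.97, 0, 0],
    [0, 0, 0, -0.48, -0.97, 0, 0],
    [0, 0, 0, -0.48, -0.97, 0, 0],
    [0, 0, 0, -0.48, -0.97, 0, 0],
    [0, 0, 0, -0.48, -0.97, 0, 0],
    [0, 0, 0, -0.48, -0.97, 0, 0],
    [0, 0, 0, -0.48, -0.97, 0, 0],
    [0, 0, 0, -0.48, -0.97, 0, 0],
    [0, 0, 0, -0.48, -0.97, 0, 0]
  ]
}}

```text
t: 22.95
tool_pos: [0.545, -0.2625, 0.1999]
orientation: [-0.933, -2.997, -0.001]
force: [0.3, -0.1, -0.8]
opening: 0.0257
gripper_force: 25.0
```

>>> {"api": "move_arm", "payload": {
  "plan": [
    [0, 0, 0, -0.48, -0.97, 0, 0],
    [0, 0, 0, -0.48, -0.97, 0, 0],
    [0, 0, 0, -0.48, -0.97, 0, 0],
    [0, 0, 0, -0.48, -0.97, 0, 0],
    [0, 0, 0, -0.48, -0.97, 0, 0],
    [0, 0, 0, -0.48, -0.97, 0, 0],
    [0, 0, 0, 0, 0, 0, 0],
    [0, 0, 0, 0, 0, 0, 0],
    [0, 0, 0, 0, 0, 0, 0],
    [0, 0, 0, 0, 0, 0, 0]
  ]
}}

```text
t: 23.95
tool_pos: [0.5231, -0.4214, 0.2017]
orientation: [-0.932, -3.0, -0.001]
force: [0.3, 0.0, -0.5]
opening: 0.0255
gripper_force: 25.0
```

```bash
python3 -c "
from h import *
go(521.5,-424,121)
plane(521,-424,190,75)
rects([(94,106)],521.5,-424,70,('scene','side'))"
```

```text
t 23.9 pos [ 0.5231 -0.4214  0.2017] yaw 55.5 q6 -1.72 tilt [-0.     0.001 -1.   ] F [ 0.3  0.  -0.5] open 0.0255
shift units [-0.01 -0.12  3.23]
wrist 12546 plane [ 9.00000e-03 -4.00000e-03  1.86334e+02] [ 517.5 -420.1] [ 98.5 105.5] 20.1
scene 752 plane [-4.00000e-03 -2.00000e-03  1.86056e+02] [ 528.1 -420.7] [105.8  98.8] 76.6
side 1131 plane [1.30000e-02 3.00000e-03 1.85635e+02] [ 508.9 -420.5] [106.9  84. ] 83.6
scene (94, 106) 158 [ 532.4 -422. ] [82.5 99. ] 3.0
side (94, 106) 237 [ 510.9 -428.4] [82.  99.6] 19.3
```

>>> {"api": "move_arm", "payload": {
  "plan": [
    [0, 0, 0, 0, -0.12, 0.6, 0],
    [0, 0, 0, 0, 0, 0.6, 0],
    [0, 0, 0, 0, 0, 0.6, 0],
    [0, 0, 0, 0, 0, 0.5, 0],
    [0, 0, 0, 0, 0, 0.4, 0],
    [0, 0, 0, 0, 0, 0.3, 0],
    [0, 0, 0, 0, 0, 0.2, 0],
    [0, 0, 0, 0, 0, 0, 0],
    [0, 0, 0, 0, 0, 0, 0],
    [0, 0, 0, 0, 0, 0, 0]
  ]
}}

```text
t: 25.2
tool_pos: [0.5214, -0.4253, 0.1228]
orientation: [0.933, 2.999, -0.001]
force: [0.0, 0.3, -1.3]
opening: 0.0256
gripper_force: 25.0
```

>>> {"api": "move_arm", "payload": {
  "plan": [
    [0, 0, 0, 0, 0, 0.06, 0],
    [0, 0, 0, 0, 0, 0.04, 0],
    [0, 0, 0, 0, 0, 0, 0],
    [0, 0, 0, 0, 0, 0, 55],
    [0, 0, 0, 0, 0, 0, 55],
    [0, 0, 0, 0, 0, 0, 55],
    [0, 0, 0, 0, 0, -0.4, 55],
    [0, 0, 0, 0, 0, -1, 55],
    [0, 0, 0, 0, 0, -1, 55],
    [0, 0, 0, 0, 0, -1, 55]
  ]
}}

```text
t: 26.2
tool_pos: [0.5211, -0.425, 0.2062]
orientation: [0.934, 2.999, -0.0]
force: [0.3, 0.2, -0.2]
opening: 0.0555
gripper_force: 0.0
```

Run:
```python
from h import *
plane(521.5,-424,104,65,8)
go(661,-91,32,-52.2)
```

```text
wrist 10386 plane [3.0000e-03 1.0000e-03 1.0576e+02] [ 520.1 -423.3] [106.6 106.6] 55.3
scene 904 plane [ 3.00000e-03 -0.00000e+00  1.05331e+02] [ 522.3 -422.9] [104.1 107.7] 76.3
side 1471 plane [-1.00000e-03  3.00000e-03  1.04658e+02] [ 518.9 -425.9] [106.2 107.9] 76.8
t 26.4 pos [ 0.5223 -0.4262  0.2081] yaw 55.4 q6 -1.73 tilt [ 0.004 -0.004 -1.   ] F [0.2 0.9 0.1] open 0.055
turn -12.06
shift units [ 3.08 14.19  7.01]
```

>>> {"api": "move_arm", "payload": {
  "plan": [
    [0, 0, 0, 0.2, 0.95, 0, 60],
    [0, 0, 0, 0.2, 0.95, 0, 60],
    [0, 0, 0, 0.2, 0.95, 0, 60],
    [0, 0, 0, 0.2, 0.95, 0, 60],
    [0, 0, 0, 0.2, 0.95, 0, 60],
    [0, 0, 0, 0.2, 0.95, 0, 60],
    [0, 0, 0, 0.2, 0.95, 0, 60],
    [0, 0, 0, 0.2, 0.95, 0, 60],
    [0, 0, 0, 0.2, 0.95, 0, 60],
    [0, 0, 0, 0.2, 0.95, 0, 60]
  ]
}}

```text
t: 27.35
tool_pos: [0.6143, -0.1999, 0.2031]
orientation: [-0.933, -2.998, -0.0]
force: [0.2, -0.6, 0.4]
opening: 0.0602
gripper_force: 0.0
```

>>> {"api": "move_arm", "payload": {
  "plan": [
    [0, 0, 0, 0.2, 0.95, 0, 60],
    [0, 0, 0, 0.2, 0.95, 0, 60],
    [0, 0, 0, 0.2, 0.95, 0, 60],
    [0, 0, 0, 0.2, 0.95, 0, 60],
    [0, 0, 0, 0.2, 0.9, 0, 60],
    [0, 0, 1, 0, 0, 0, 60],
    [0, 0, 1, 0, 0, 0, 60],
    [0, 0, 1, 0, 0, 0, 60],
    [0, 0, 1, 0, 0, 0, 60],
    [0, 0, 1, 0, 0, 0, 60]
  ]
}}

```text
t: 28.35
tool_pos: [0.6601, -0.09, 0.2029]
orientation: [-1.682, -2.65, 0.001]
force: [0.5, 0.5, -0.1]
opening: 0.0601
gripper_force: 0.0
```

>>> {"api": "move_arm", "payload": {
  "plan": [
    [0, 0, 1, 0, 0, 0, 60],
    [0, 0, 1, 0, 0, 0, 60],
    [0, 0, 1, 0, 0, 0, 60],
    [0, 0, 1, 0, 0, 0, 60],
    [0, 0, 1, 0, 0, 0, 60],
    [0, 0, 1, 0, 0, 0, 60],
    [0, 0, 1, 0, 0, 0, 60],
    [0, 0, 1, 0, 0, 0, 60],
    [0, 0, 1, 0, 0, 0.5, 60],
    [0, 0, 1, 0, 0, 0.5, 60]
  ]
}}

```text
t: 29.35
tool_pos: [0.6605, -0.0901, 0.1784]
orientation: [-2.784, -1.455, 0.001]
force: [-0.6, 0.4, -0.1]
opening: 0.0599
gripper_force: 0.0
```

>>> {"api": "move_arm", "payload": {
  "plan": [
    [0, 0, 1, 0, 0, 0.5, 60],
    [0, 0, 1, 0, 0, 0.5, 60],
    [0, 0, 0.9, 0, 0, 0.5, 60],
    [0, 0, 0, 0, 0, 0.5, 60],
    [0, 0, 0, 0, 0, 0, 60],
    [0, 0, 0, 0, 0, 0, 60],
    [0, 0, 0, 0, 0, 0, 60],
    [0, 0, 0, 0, 0, 0, 60],
    [0, 0, 0, 0, 0, 0, 60],
    [0, 0, 0, 0, 0, 0, 60]
  ]
}}

```text
t: 30.35
tool_pos: [0.6611, -0.0903, 0.1302]
orientation: [2.97, 1.024, 0.001]
force: [0.3, -0.2, 0.3]
opening: 0.0601
gripper_force: 0.0
```

Run:
```python
from h import *
rects([(10,22),(38,52)],661,-91,75,("wrist",))
go(661,-91,32,-52.2)
```

```text
wrist (10, 22) 9882 [660.6 -89.1] [122.6  80.7] 37.7
wrist (38, 52) 1471 [661.6 -88.2] [54.5 18.5] 37.5
t 30.4 pos [ 0.661  -0.0902  0.13  ] yaw -52.0 q6 0.69 tilt [ 0.001 -0.    -1.   ] F [-0.6 -0.7 -0.2] open 0.06
turn 0.04
shift units [-0.02  0.02  3.92]
```

>>> {"api": "move_arm", "payload": {
  "plan": [
    [0, 0, 0.05, 0, 0, 1, 60],
    [0, 0, 0, 0, 0, 1, 60],
    [0, 0, 0, 0, 0, 1, 60],
    [0, 0, 0, 0, 0, 0.9, 60],
    [0, 0, 0, 0, 0, 0, 60],
    [0, 0, 0, 0, 0, 0, 0],
    [0, 0, 0, 0, 0, 0, 0],
    [0, 0, 0, 0, 0, 0, 0],
    [0, 0, 0, 0, 0, 0, 0],
    [0, 0, 0, 0, 0, 0, 0]
  ]
}}

```text
t: 31.4
tool_pos: [0.6611, -0.0902, 0.0327]
orientation: [2.973, 1.016, 0.001]
force: [-0.0, -0.0, -0.7]
opening: 0.0246
gripper_force: 0.0
```

>>> {"api": "move_arm", "payload": {
  "plan": [
    [0, 0, 0, 0, 0, 0, 0],
    [0, 0, 0, 0, 0, 0, 0],
    [0, 0, 0, 0, 0, -0.4, 0],
    [0, 0, 0, 0, 0, -0.9, 0],
    [0, 0, 0, 0, 0, -1, 0],
    [0, 0, 0, 0, 0, -1, 0],
    [0, 0, 0, 0, 0, -1, 0],
    [0, 0, 0, 0, 0, -1, 0],
    [0, 0, 0, 0, 0, -1, 0],
    [0, 0, 0, 0, 0, -0.5, 0]
  ]
}}

```text
t: 32.4
tool_pos: [0.6619, -0.0904, 0.2058]
orientation: [2.971, 1.015, 0.006]
force: [1.2, -0.1, 0.3]
opening: 0.0179
gripper_force: 25.0
```

Run:
```python
from h import *
go(390,-251.5,92,-55.3)
```

```text
t 32.4 pos [ 0.6619 -0.0904  0.2058] yaw -52.3 q6 0.70 tilt [ 0.004 -0.001 -1.   ] F [ 1.2 -0.1  0.3] open 0.0179
turn 0.5
shift units [-12.56  -1.57   4.51]
```

>>> {"api": "move_arm", "payload": {
  "plan": [
    [0, 0, 0, -0.97, -0.12, 0, 0],
    [0, 0, 0, -0.97, -0.12, 0, 0],
    [0, 0, 0, -0.97, -0.12, 0, 0],
    [0, 0, 0, -0.97, -0.12, 0, 0],
    [0, 0, 0, -0.97, -0.12, 0, 0],
    [0, 0, 0, -0.97, -0.12, 0, 0],
    [0, 0, 0, -0.97, -0.12, 0, 0],
    [0, 0, 0, -0.97, -0.12, 0, 0],
    [0, 0, 0, -0.97, -0.12, 0, 0],
    [0, 0, 0, -0.97, -0.12, 0, 0]
  ]
}}

```text
t: 33.4
tool_pos: [0.4495, -0.2151, 0.2018]
orientation: [-2.972, -1.016, 0.001]
force: [-0.5, -0.6, 0.1]
opening: 0.0177
gripper_force: 25.0
```

>>> {"api": "move_arm", "payload": {
  "plan": [
    [0, 0, 0, -0.97, -0.12, 0, 0],
    [0, 0, 0, -0.97, -0.12, 0, 0],
    [0, 0, 0, -0.92, -0.12, 0, 0],
    [0, 0, 0.5, 0, 0, 0.5, 0],
    [0, 0, 0, 0, 0, 0.5, 0],
    [0, 0, 0, 0, 0, 0.5, 0],
    [0, 0, 0, 0, 0, 0, 0],
    [0, 0, 0, 0, 0, 0, 0],
    [0, 0, 0, 0, 0, 0, 0],
    [0, 0, 0, 0, 0, 0, 0]
  ]
}}

```text
t: 34.4
tool_pos: [0.3891, -0.2516, 0.1652]
orientation: [2.997, 0.938, 0.001]
force: [0.6, 0.7, -0.3]
opening: 0.0178
gripper_force: 25.0
```

Run:
```python
from h import *
go(390,-251.5,91,-55.3)
rects([(64,76)],390,-251.5,75)
plane(390,-251.5,147,80)
```

```text
t 34.4 pos [ 0.3891 -0.2516  0.1652] yaw -55.2 q6 0.28 tilt [ 0.001 -0.001 -1.   ] F [ 0.6  0.7 -0.3] open 0.0178
turn 0.01
shift units [0.03 0.02 2.97]
scene (64, 76) 169 [ 391.3 -249.8] [118.4  76.2] 35.0
side (64, 76) 153 [ 362.3 -271.2] [54.2 72.8] 34.6
wrist 12920 plane [-1.00000e-03  0.00000e+00  1.50151e+02] [ 389.  -250.5] [122.2  80.3] 34.7
scene 560 plane [-4.00000e-03  2.00000e-03  1.50037e+02] [ 391.3 -250.6] [123.2  81.3] 34.6
side 1106 plane [-1.00000e-03 -1.00000e-03  1.48558e+02] [ 387.1 -253.9] [120.8  79.8] 34.8
```

>>> {"api": "move_arm", "payload": {
  "plan": [
    [0, 0, 0, 0.03, 0.02, 0.6, 0],
    [0, 0, 0, 0, 0, 0.6, 0],
    [0, 0, 0, 0, 0, 0.5, 0],
    [0, 0, 0, 0, 0, 0.4, 0],
    [0, 0, 0, 0, 0, 0.3, 0],
    [0, 0, 0, 0, 0, 0.3, 0],
    [0, 0, 0, 0, 0, 0.2, 0],
    [0, 0, 0, 0, 0, 0.07, 0],
    [0, 0, 0, 0, 0, 0, 0],
    [0, 0, 0, 0, 0, 0, 0]
  ]
}}

```text
t: 35.7
tool_pos: [0.3898, -0.2517, 0.0907]
orientation: [2.998, 0.937, 0.001]
force: [0.4, -0.4, -0.2]
opening: 0.018
gripper_force: 25.0
```

>>> {"api": "move_arm", "payload": {
  "plan": [
    [0, 0, 0, 0, 0, 0, 0],
    [0, 0, 0, 0, 0, 0, 0],
    [0, 0, 0, 0, 0, 0, 0],
    [0, 0, 0, 0, 0, 0, 50],
    [0, 0, 0, 0, 0, 0, 50],
    [0, 0, 0, 0, 0, 0, 50],
    [0, 0, 0, 0, 0, -0.4, 50],
    [0, 0, 0, 0, 0, -1, 50],
    [0, 0, 0, 0, 0, -1, 50],
    [0, 0, 0, 0, 0, -1, 50]
  ]
}}

```text
t: 36.7
tool_pos: [0.3895, -0.2515, 0.1771]
orientation: [2.998, 0.937, 0.0]
force: [-0.2, 0.1, 1.6]
opening: 0.0499
gripper_force: 0.0
```

>>> {"api": "move_arm", "payload": {
  "plan": [
    [0, 0, 0, 0, 0, -1, 50],
    [0, 0, 0, 0, 0, -1, 50],
    [0, 0, 0, 0, 0, 0, 50],
    [0, 0, 0, 0, 0, 0, 50],
    [0, 0, 0, 0, 0, 0, 50],
    [0, 0, 0, 0, 0, 0, 50],
    [0, 0, 0, 0, 0, 0, 50],
    [0, 0, 0, 0, 0, 0, 50],
    [0, 0, 0, 0, 0, 0, 50],
    [0, 0, 0, 0, 0, 0, 50]
  ]
}}

```text
t: 37.7
tool_pos: [0.3895, -0.2514, 0.2253]
orientation: [-2.998, -0.937, 0.0]
force: [1.1, 0.5, 1.0]
opening: 0.05
gripper_force: 0.0
```

Run:
```python
from h import *
for n,x,y,z,r in(("oblong",390,-251.5,74,80),("square",477,-77.5,94,70),("large",521.5,-424,104,65),("small",403.8,260,84,50)):
    print(n,z); plane(x,y,z,r,8,("scene","side"))
c=read_camera("scene"); cv2.imwrite("pics/end.png",cv2.resize(c["frame"][120:310,110:410,::-1],None,fx=2.6,fy=2.6))
```

```text
oblong 74
scene 650 plane [ 1.0000e-03 -0.0000e+00  7.5339e+01] [ 391.4 -250.5] [124.6  82. ] 35.2
side 1395 plane [ 4.0000e-03 -5.0000e-03  7.4381e+01] [ 389.4 -253. ] [125.5  79.6] 34.7
square 94
scene 650 plane [-2.0000e-03  2.0000e-03  9.5666e+01] [478.8 -75.5] [93.6 97.3] 55.5
side 458 plane [ 1.5000e-02 -4.0000e-03  9.4673e+01] [476.4 -78.5] [95.8 93. ] 55.8
large 104
scene 917 plane [6.00000e-03 1.00000e-03 1.05291e+02] [ 522.1 -423.3] [104.8 109.3] 76.2
side 1425 plane [2.00000e-03 4.00000e-03 1.04546e+02] [ 519.6 -425.8] [106.6 106.5] 19.5
small 84
scene 267 plane [ 9.0000e-03 -9.0000e-03  8.5731e+01] [405.1 262.2] [75.3 79.2] 57.8
side 365 plane [0.0000e+00 4.0000e-03 8.3972e+01] [403.8 259.9] [80.2 76.4] 87.9
```

View pics/end.png

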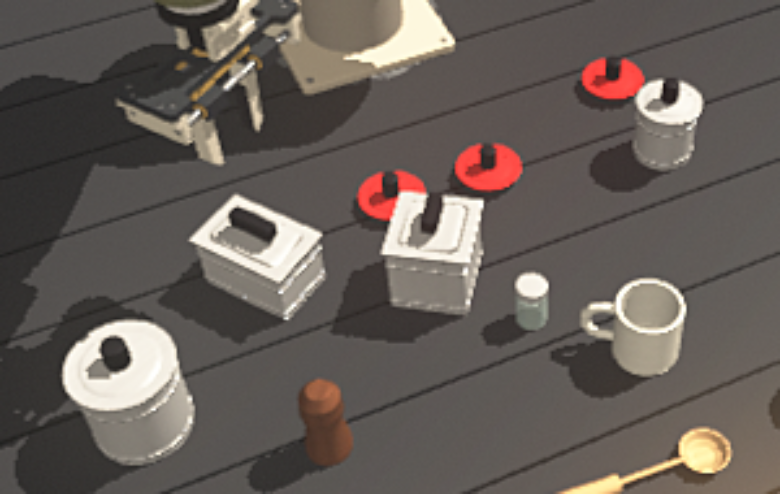

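The final view shows all four tins closed and level: large (128,390), oblong (258,255), square (433,250) and small (666,122). The mug and mill are still standing, and the heights match seated lids to within 2 mm. I'm handing in now.

```bash
python3 -c "
from plant import close_job
print(close_job())"
```

```text
the job is handed in; nothing more can be done
None
```

I handed in the job after about 38 s of arm time: all four tins have their own lids on, level and within 2 mm of seated height by camera, and the mug and mill are still standing; the hand-in returned no verdict.

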